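# Load a frame tube into the latching saddle fixture

### The job

Load the slimmer, longer of the two steel tubes into the two-saddle fixture: pull the fixture's round steel push-pull knob straight out until it clicks and stays out, lower the tube into both saddles (do not drop it in) so that it sticks out about equally at both ends, let go, then push the knob fully home so that its bolt latches over the tube. Do not shift the other loose things on the bench.

Things in the scene. Friction and masses are not known exactly. Their poses are not given: they have to be found in the camera images.
- plunger (a joint): Travel of the fixture's push-pull latch knob (m): 0 = fully in (bolt over the -y saddle, as at the start), 0.022 = fully out on its detent (saddle clear). It slides straight along the fixture's -x axis and does not turn. A two-position detent: about 6 to 8 N to leave either end, fading to none near 0.011, past which it snaps to the other end.
- plunger_knob (a point): Centre of the round steel knob (moves with it): 30 mm in diameter, 22 mm long, axis level along the fixture's x, 82 mm above the table, on a 12 mm rod. Fixture frame: (-0.089 - plunger, -0.060, 0.082). Behind it, 18 mm away when fully in, is a grey bearing block 26 mm wide, top 94 mm above the table.
- fixture: Fixed steel fixture. Origin on the table; x across the saddles (knob on the -x side), y along their line. Base plate 100 x 170 x 12 mm. Two 90 degree V saddles, 14 mm thick, at y = -60 and +60 mm, 106 mm free between. Upright walls 40 mm apart flank each V; their tops are 94 mm above the table at the -y saddle, which the bolt closes, and 70 mm at the +y one.
- seat (a point): Where the middle of the tube's axis belongs when it lies in both saddles: midway between them, 60 mm above the table (fixture frame 0, 0, 0.060). Axes as the fixture's; the tube lies along y. The latch bolt, 12 mm thick, runs 82 mm above the table, 1.7 mm over a seated tube; fully in, it reaches the middle of the -y saddle's mouth.
- tube: The tube to load: plain steel, 28.6 mm in diameter, 170 mm long, about 0.25 kg, dark ends. Origin at its middle on the axis; the axis is its y. It starts lying level in a wooden V rest, axis 45 mm above the table, between V blocks 94 mm apart near its ends; the rest's base board is 10 mm thick.
- fat_tube: Bystander: the other steel tube, 38 mm in diameter, 140 mm long, lying in a like V rest, axis 52 mm above the table. Origin at its middle, axis y. The two tubes may start in either rest. Leave alone.
- nozzle_a: Bystander: brass and copper brazing nozzle lying on the bench, 155 mm long, 15 mm high; origin under its brass block. Leave alone.
- nozzle_b: Bystander: second such nozzle, 135 mm long. Leave alone.
- paste_tub: Bystander: tub 84 mm in diameter, 75 mm high; origin under its centre. Leave alone.
- spray_can: Bystander: small can 54 mm in diameter, 100 mm high; origin under its centre. Leave alone.
- vee_block: Bystander: grooved steel block 70 x 50 mm, 36 mm high; origin under its centre. Leave alone.
- wrench: Bystander: steel wrench lying flat. Leave alone.
Things that resemble listed ones, but are neither listed nor needed, are in the scene too. What is shaped like the tube but green or purple is not meant.

How it is judged:
On the way, in this order (a step that is already met when the one before it is completed fails the run):
1. the knob is pulled out onto its detent, the tube not yet in the fixture (value of joint plunger above 0.019 m and distance between tube and seat above 0.05 m), for 0.2 s.
2. the gripper, still holding the tube, has lowered it into the saddles (within 12 mm of resting) with the knob out (value of joint plunger above 0.019 m and contact force between the fingers and tube above 0.3 N and x of tube in the frame of seat between -0.008 and 0.008 m and y of tube in the frame of seat between -0.02 and 0.02 m and z of tube in the frame of seat between -0.006 and 0.012 m), for 0.05 s.
3. the tube lies in both saddles, let go (x of tube in the frame of seat between -0.004 and 0.004 m and y of tube in the frame of seat between -0.018 and 0.018 m and z of tube in the frame of seat between -0.004 and 0.004 m and angle between the y axis of tube and the y axis of seat, either way round below 0.06 rad and value of joint plunger above 0.019 m and contact force between the fingers and tube below 0.05 N), for 0.1 s.
4. the knob is pushed home over the tube (value of joint plunger below 0.003 m and x of tube in the frame of seat between -0.004 and 0.004 m and y of tube in the frame of seat between -0.018 and 0.018 m and z of tube in the frame of seat between -0.004 and 0.004 m and angle between the y axis of tube and the y axis of seat, either way round below 0.06 rad), for 0.2 s.
At the end, for the whole second after the job is handed in: The slim tube lies at rest in both saddles (axis within 4 mm of the seat across and in height, within 18 mm lengthwise, within 0.06 rad along the saddles), and the knob is in, within 3 mm of its inner end (all of step 4 and linear speed of tube below 0.02 m/s); the robot touches nothing.
It fails at once if another loose thing (fat_tube, nozzle_a, nozzle_b, paste_tub, spray_can, vee_block, wrench) is moved more than 30 mm (distance of any of fat_tube, nozzle_a, nozzle_b, paste_tub, spray_can, vee_block, wrench from where it was at the start of the episode above 0.03 m).
It also fails if it takes over 64 s, if anything falls off the work surface, if the arm or the gripper's body presses on something with over 40 N, if the wrist force passes 120 N, or if a joint passes its speed limit or range.

### The arm

A 7-joint arm with a two-finger parallel gripper is mounted at the origin on the work surface. World frame = base frame: x ahead of the robot, y to its left, z up, the work surface at z = 0. Lengths are in m, angles in rad, forces in N, time in s.
With the tool pointing down it reaches from about 0.425 to 0.875 m from the base axis. Payload 4.7 kg.
Tool frame: the origin (TCP) lies at the very end of the fingers, on their centre line; the grasp point (between the pads) lies 19 mm behind it; z points along the fingers, y is the line along which they close (so a half turn about z gives the same grasp; the last joint's range is limited). The gripper opens to 87 mm and grips with 3 to 60 N. Pads are 19 mm wide; open, the fingers measure 117 mm over their backs; the gripper's body (75 mm by 190 mm) begins 51 mm behind the grasp point.
Start: joints at [-1.097, 0.321, -0.07, 1.45, 0.023, 1.371, -0.057], TCP at [0.288, 0.582, 0.223] pointing down, gripper open.
Joint ranges: [-2.86, 2.86], [-0.3, 2.09], [-1.38, 1.24], [0.06, 2.45], [-1.56, 4.7], [0.09, 2.05], [-2.69, 2.69]. Speed limits (rad/s): [2.57, 2.57, 3.14, 3.14, 3.14, 3.14, 3.14].

### API

Orientations are given as a rotation vector (axis times angle).
In Python, from bench import get_state, get_image, get_calibration, close_job gives the robot as it stands.
- The arm moves only by the shell command python3 -m crank 'ROWS' [FORCE]. ROWS is JSON, a list of rows, each a list of 5 numbers: the opening, from 0 (shut) to 1 (fully open), then the shift along the world's x, y, z in units of 0.2 m (1.0 is 0.2 m), then the turn about the world's z in units of 2 pi rad (1.0 is 2 pi rad). A call has 1 to 5 rows; each row is the pose to reach, as a shift and turn from the pose commanded when the call began, turning the shorter way round; what a row does not reach only later rows make up. A row lasts 1/8 s, in which the tool goes at most 62.5 mm and 10.7 degrees, less where a joint would pass 70% of its speed; a pose out of reach is approached as far as the arm can. A call with a number of a shift or a turn outside -1 to 1 is refused whole. A call with a gripper value outside its range is refused whole. The fingers move at their own pace and stop on an object; FORCE is the grip in N (left out, the last holds). Time passes only in rows, so rows that repeat a pose let the fingers close. It gives the time, the measured TCP pose, the force, the opening and the grip force at its end, in the units of the state.
- get_state(): the state, without advancing time (a new reading comes with each control period).
- get_image(name): name is "scene" or "top" or "wrist"; returns the picture (480x640x3 uint8, red, green, blue); there is no depth.
- get_calibration(name): a dict with "fovy" (degrees; the focal length in pixels is half the picture's height over the tangent of half this angle, whatever the lens; pixels are square), "cx", "cy" (the principal point, pixels), "k1" (the pictures are not rectified: a ray, as slopes to the right and down, at radius r is drawn at 1 + k1 r^2 times it, then the intrinsics apply), "R" (3x3) and "t" (3): a world point X has camera coordinates R X + t. Camera axes: x right, y down, z forward; pixel columns grow to the right and rows downward; lengths in m; the calibration is good to about 2 mm. A picture is of the moment at which its call begins: read the wrist's pose just before it. get_calibration takes no time and is no camera call; for the wrist camera it gives the pose at the moment of the call.
- close_job(): hands the job in; it is judged then, once.
The state is a dict: "time": time; "joint_positions": joint angles; "qd": joint speeds; "joint_torque": joint torques, N m; "position": TCP position; "tool_rot": TCP orientation; "ft_force": force on the tool from outside, world axes, zero at the start; "torque": the same for the moment, N m; "grip_width": opening from 0.0 (shut) to 1.0 (fully open); "grip_force": force on a finger pad.
Only numpy, scipy, OpenCV 4.12 (cv2) and the standard library are available. Lean on these libraries where they do the work, as an engineer would, in place of code of your own. Each camera call takes 0.05 s, during which the arm holds its last target. There are 200 camera calls.

## Working session

There is one attempt and no reset: what is moved stays moved. The work goes in short steps, Python scripts to look and compute and a shell command to move; the robot and the scene stay as the last step left them, time stands still between calls to the robot, and variables do not carry over. Pictures are saved under pics/ and viewed, at most 12 in all, crops included, and the job is handed in when it is done.

```bash
mkdir -p pics
cat > h.py <<'E'
import numpy as np, cv2, json
from bench import *
def K(c):
    f=240/np.tan(np.radians(c["fovy"])/2); return f
def ray(c,u,v):
    f=K(c); d=np.array([(u-c["cx"])/f,(v-c["cy"])/f]); s=d.copy()
    for _ in range(20): s=d/(1+c["k1"]*(s@s))
    R=np.array(c["R"]);t=np.array(c["t"]); return -R.T@t, R.T@np.array([s[0],s[1],1])
def pt(c,u,v,z):
    o,d=ray(c,u,v); return o+d*(z-o[2])/d[2]
def proj(c,X):
    p=np.array(c["R"])@np.array(X)+np.array(c["t"]); s=p[:2]/p[2]; s=s*(1+c["k1"]*(s@s)); return s*K(c)+[c["cx"],c["cy"]]
def snap(n,fn):
    c=get_calibration(n); im=get_image(n); cv2.imwrite("pics/"+fn,im[:,:,::-1]); json.dump({k:np.array(v).tolist() for k,v in c.items()},open("pics/"+fn[:-4]+".json","w"))
def cal(fn): return json.load(open("pics/"+fn+".json"))
E
python3 - <<'E'
from h import *
snap("top","top1.png"); snap("scene","scene1.png")
s=get_state(); print(s)
E
```

```text
{'time': 0.1, 'joint_positions': array([-1.09688428,  0.32172044, -0.07007102,  1.45155271,  0.02260821,
        1.37077753, -0.05690398]), 'qd': array([-0.00019136, -0.00200774, -0.00111957, -0.00346947, -0.00105195,
        0.00348794,  0.00108863]), 'joint_torque': array([-2.23888342e-04, -4.92575061e+01, -4.05902881e-01, -3.13394344e+01,
       -6.41957740e-02,  3.96425498e-02,  7.93293657e-05]), 'position': array([0.28829421, 0.58202563, 0.22158938]), 'tool_rot': array([-7.15842303e-01, -3.05866313e+00,  2.58894694e-03]), 'ft_force': array([0.25666539, 0.46587267, 0.30646569]), 'torque': array([-0.00106898,  0.00148096,  0.01040847]), 'grip_force': 0.0, 'grip_width': 1.0038740958838483}
```

View pics/top1.png

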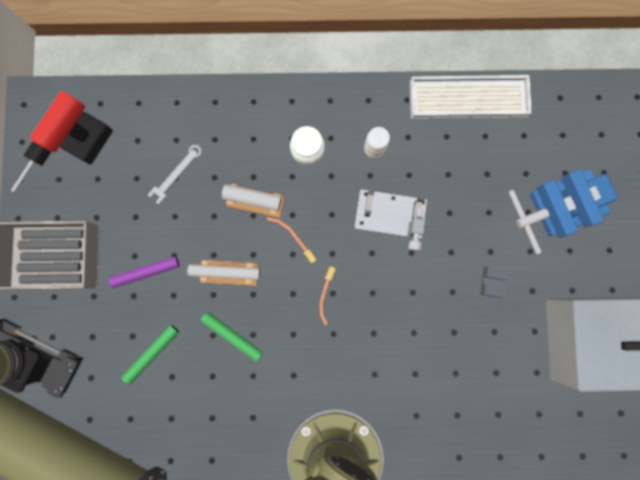

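View pics/scene1.png

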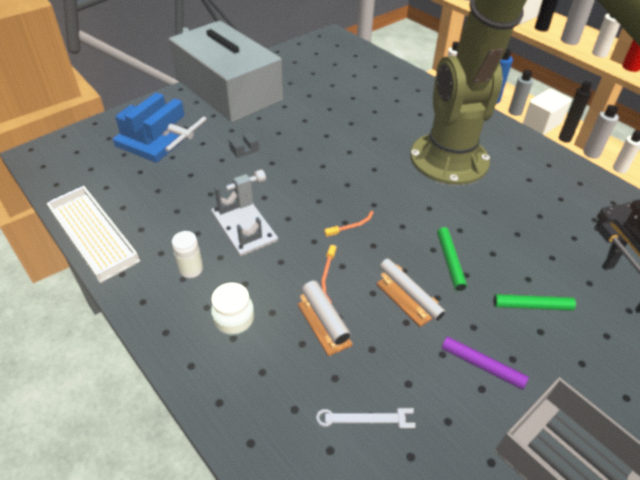

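The top view shows the slim tube in its rest with ends at about (188,270) and (259,273), and the fat tube at (252,197). In the fixture, the +y saddle is at (368,203), the -y saddle at (418,220) and the knob at (415,244). In the scene view, the knob is at (259,177).

Run:
```python
from h import *
c=cal("top1")
for n,u,v,z in [("t1",188,270,.045),("t2",259,273,.045),("fat1",222,191,.052),("fat2",281,201,.052),("knob",415,244,.082),("cornTL",364,190,.012),("cornBL",357,228,.012),("cornTR",427,200,.012),("saddle+",368,203,.07),("saddle-",419,213,.09)]:
    print(n,pt(c,u,v,z).round(4))
s=get_state(); from scipy.spatial.transform import Rotation as Ro
print(Ro.from_rotvec(s["tool_rot"]).as_matrix().round(3))
w=get_calibration("wrist"); R=np.array(w["R"]); print("campos",(-R.T@w["t"]).round(3),"fwd",R[2].round(3),w["fovy"])
```

```text
t1 [0.4596 0.3506 0.045 ]
t2 [0.4499 0.1778 0.045 ]
fat1 [0.6522 0.2677 0.052 ]
fat2 [0.6253 0.1228 0.052 ]
knob [ 0.5123 -0.197   0.082 ]
cornTL [ 0.6578 -0.0847  0.012 ]
cornBL [ 0.561 -0.065  0.012]
cornTR [ 0.6299 -0.2434  0.012 ]
saddle+ [ 0.6143 -0.0888  0.07  ]
saddle- [ 0.5852 -0.2074  0.09  ]
[[-0.896  0.444 -0.001]
 [ 0.444  0.896 -0.002]
 [-0.    -0.002 -1.   ]]
campos [0.225 0.614 0.383] fwd [ 0.232 -0.115 -0.966] 62.96894590451552
```

```bash
python3 -m crank '[[1,0.1,-0.25,0,0],[1,0.2,-0.5,0,0.02],[1,0.3,-0.75,0,0.04],[1,0.4,-1,0,0.043]]' 
python3 -m crank '[[1,0.1,-0.25,0,0],[1,0.2,-0.5,0,0],[1,0.3,-0.75,0,0],[1,0.4,-1,0,0]]' 
python3 -m crank '[[1,0.1,-0.25,0,0],[1,0.2,-0.5,0,0],[1,0.3,-0.75,0,0],[1,0.36,-1,0,0]]' 
python3 -m crank '[[1,0,-0.25,0,0],[1,0,-0.5,0,0],[1,0,-0.76,0,0],[1,0,-0.76,0,0],[1,0,-0.76,0,0]]' 
python3 -c "
from h import *
snap('wrist','w1.png'); print(get_state()['position'])"
```

```text
time: 0.6
position: [0.3688, 0.3806, 0.2222]
tool_rot: [-0.295, -3.128, 0.001]
ft_force: [0.4, -0.6, 0.3]
grip_width: 0.996
grip_force: 0.0
time: 1.1
position: [0.4487, 0.1807, 0.2224]
tool_rot: [-0.297, -3.127, -0.0]
ft_force: [1.6, 0.7, -0.1]
grip_width: 1.002
grip_force: 0.0
time: 1.6
position: [0.5208, -0.0192, 0.2223]
tool_rot: [-0.297, -3.127, 0.0]
ft_force: [0.3, 0.2, -0.1]
grip_width: 0.996
grip_force: 0.0
time: 2.22
position: [0.5203, -0.1689, 0.2222]
tool_rot: [-0.298, -3.127, -0.001]
ft_force: [-0.5, 0.0, 0.1]
grip_width: 0.996
grip_force: 0.0
[ 0.52051972 -0.16808999  0.22217666]
```

View pics/w1.png

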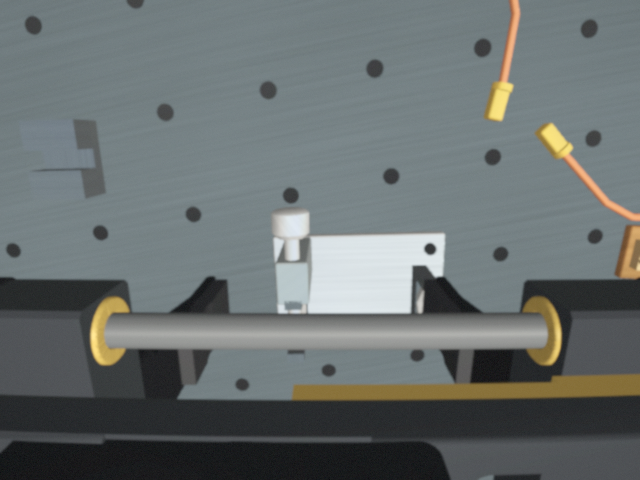

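The wrist view shows the knob at about (291,223), the rod and bearing block below it, and the -x edge of the base plate running from (275,238) to (444,234).

Run:
```python
from h import *
c=cal("w1")
a=pt(c,275,238.5,.012);b=pt(c,443.5,234,.012); d=b-a; print("plate",a.round(4),b.round(4),np.linalg.norm(d))
yv=d[:2]/np.linalg.norm(d[:2]); th=np.arctan2(-yv[0],yv[1]); print("yaw",th)
x=np.array([np.cos(th),np.sin(th)]);y=np.array([-np.sin(th),np.cos(th)])
print("centre from corner",b[:2]+.05*x-.085*y, (a+b)[:2]/2+.05*x)
k=pt(c,291,224,.084);print("knob",k.round(4),"centre from knob",k[:2]+.089*x+.06*y)
for cx in (b[:2]+.05*x-.085*y,): print([proj(c,[*(cx+px*x+py*y),z]).round(0).tolist() for px,py,z in [(-.078,-.06,.097),(-.1,-.06,.097),(-.089,-.075,.082),(-.089,-.045,.082),(-.05,.085,.012),(.05,.085,.012)]])
im=cv2.imread("pics/w1.png"); cv2.imwrite("pics/w1c.png",cv2.resize(im[190:350,250:460],None,fx=3.5,fy=3.5,interpolation=2))
```

```text
plate [ 0.5377 -0.2212  0.012 ] [ 0.5646 -0.0577  0.012 ] 0.1656662962924353
yaw -0.16262703437586903
centre from corner [ 0.60014952 -0.14971009] [ 0.60050036 -0.14757183]
knob [ 0.5119 -0.1935  0.084 ] centre from knob [ 0.60947122 -0.14869266]
[[286.0, 230.0], [285.0, 201.0], [268.0, 213.0], [307.0, 212.0], [444.0, 234.0], [438.0, 326.0]]
```

View pics/w1c.png

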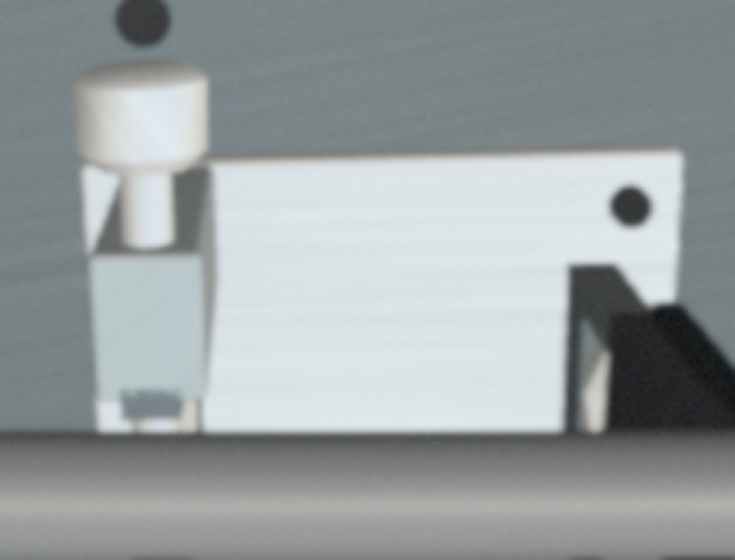

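Run:
```python
from h import *
c=cal("w1")
a=pt(c,273.6,237.3,.012);b=pt(c,445,233.6,.012); d=b-a; print("plate",a.round(4),b.round(4),np.linalg.norm(d))
yv=d[:2]/np.linalg.norm(d[:2]); th=np.arctan2(-yv[0],yv[1]); print("yaw",th)
x=np.array([np.cos(th),np.sin(th)]);y=np.array([-np.sin(th),np.cos(th)])
print("centre", (a+b)[:2]/2+.05*x)
k1=pt(c,290.9,214.6,.097);k2=pt(c,290.9,238,.097);k=(k1+k2)/2;print("knob",k1,k2,np.linalg.norm(k1-k2),k.round(4),"centre from knob",k[:2]+.089*x+.06*y)
s1=pt(c,272,225,.084);s2=pt(c,309.7,225,.084);print(np.linalg.norm(s1-s2),(s1+s2)/2)
```

```text
plate [ 0.5363 -0.2223  0.012 ] [ 0.5644 -0.0562  0.012 ] 0.16843715501036402
yaw -0.16789889170023564
centre [ 0.59967154 -0.14761905]
knob [ 0.5022764  -0.19039014  0.097     ] [ 0.5198995  -0.19418592  0.097     ] 0.018027242560239316 [ 0.5111 -0.1923  0.097 ] centre from knob [ 0.6088631  -0.14800464]
0.02959268106132524 [ 0.51269129 -0.193782    0.084     ]
```

```bash
python3 -m crank '[[1,-0.0625,-0.125,-0.2,0.0035],[1,-0.0625,-0.125,-0.4,0.0035],[1,-0.0625,-0.125,-0.6,0.0035],[1,-0.0625,-0.125,-0.795,0.0035],[1,-0.0625,-0.125,-0.795,0.0035]]' 
python3 -m crank '[[0,0,0,0,0],[0,0,0,0,0],[0,0,0,0,0],[0,0,0,0,0],[0,0,0,0,0]]' 40
python3 -m crank '[[0,0,0,0,0]]'
```

```text
time: 2.9
position: [0.5057, -0.1919, 0.0608]
tool_rot: [-0.258, -3.124, -0.002]
ft_force: [-0.1, -0.7, 0.2]
grip_width: 0.998
grip_force: 0.0
time: 3.52
position: [0.5081, -0.1945, 0.0638]
tool_rot: [0.263, 3.13, 0.0]
ft_force: [0.4, 0.7, -0.6]
grip_width: 0.517
grip_force: 0.0
time: 3.65
position: [0.508, -0.1945, 0.0636]
tool_rot: [0.263, 3.131, 0.0]
ft_force: [0.4, -0.5, -0.6]
grip_width: 0.399
grip_force: 0.0
```

```bash
python3 -m crank '[[0,0,0,0,0],[0,0,0,0,0],[0,0,0,0,0]]'
python3 -m crank '[[0,-0.03,0.005,0,0],[0,-0.06,0.01,0,0],[0,-0.09,0.015,0,0],[0,-0.122,0.02,0,0],[0,-0.122,0.02,0,0]]'
python3 -m crank '[[0,0,0,0,0],[0,0,0,0,0]]'
```

```text
time: 4.03
position: [0.5078, -0.1949, 0.0636]
tool_rot: [-0.263, -3.13, 0.001]
ft_force: [-0.5, -2.1, 0.6]
grip_width: 0.329
grip_force: 40.0
time: 4.65
position: [0.4861, -0.1913, 0.0638]
tool_rot: [0.262, 3.124, -0.003]
ft_force: [7.8, -5.0, -9.6]
grip_width: 0.335
grip_force: 40.0
time: 4.9
position: [0.4861, -0.1913, 0.0637]
tool_rot: [0.262, 3.124, -0.003]
ft_force: [8.0, -4.8, -9.2]
grip_width: 0.33
grip_force: 40.0
```

```bash
python3 -m crank '[[1,0,0,0,0],[1,0,0,0,0],[1,0,0,0,0],[1,0,0,0,0],[1,0,0,0,0]]'
python3 -m crank '[[1,0,0,0.2,0],[1,0,0,0.45,0],[1,0,0,0.8,-0.025],[1,0.1,0.1,0.8,-0.055],[1,0.3,0.215,0.8,-0.085]]'
python3 -m crank '[[1,0.2,0,0,-0.03],[1,0.285,0,0,-0.06],[1,0.285,0,0,-0.09],[1,0.285,0,0,-0.12],[1,0.285,0,0,-0.145]]'
python3 -m crank '[[1,0,0,0,-0.02],[1,0,0,0,-0.02],[1,0,0,0,-0.02]]'
python3 -c "
from h import *
snap('wrist','w2.png'); print(get_state()['position'])"
```

```text
time: 5.52
position: [0.4835, -0.1904, 0.0636]
tool_rot: [-0.263, -3.13, -0.0]
ft_force: [0.7, 0.3, 0.3]
grip_width: 0.81
grip_force: 0.0
time: 6.15
position: [0.5444, -0.1481, 0.226]
tool_rot: [1.088, 2.943, 0.004]
ft_force: [-0.5, -0.4, -0.4]
grip_width: 0.998
grip_force: 0.0
time: 6.78
position: [0.6005, -0.1475, 0.2233]
tool_rot: [-2.271, -2.17, 0.001]
ft_force: [-0.2, -0.0, -0.4]
grip_width: 0.999
grip_force: 0.0
time: 7.15
position: [0.6005, -0.1474, 0.2235]
tool_rot: [-2.395, -2.033, 0.0]
ft_force: [0.9, 0.9, -0.1]
grip_width: 0.998
grip_force: 0.0
[ 0.60053529 -0.14746077  0.22352667]
```

View pics/w2.png

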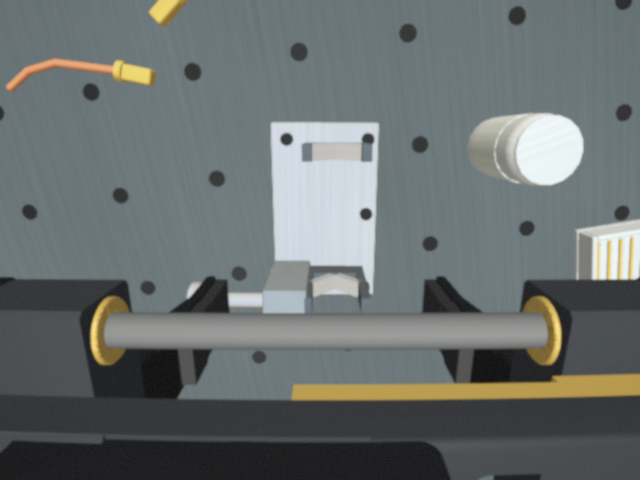

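The knob is out, at (195,290), and the -y saddle around (336,285) is clear of the bolt. The +y plate corners are at (271,123) and (379,123), and the +y saddle walls are at columns 302–312 and 362–372.

Run:
```python
from h import *
from scipy.optimize import least_squares
c=cal("w2")
a=pt(c,271.5,123,.012);b=pt(c,379,123,.012);print("width",np.linalg.norm(a-b))
m=lambda th,cx,cy,p:np.array([cx+np.cos(th)*p[0]-np.sin(th)*p[1],cy+np.sin(th)*p[0]+np.cos(th)*p[1],p[2]])
obs=[((-.05,.085,.012),(271.5,123)),((.05,.085,.012),(379,123)),((0,.067,.070),(337,None)),((0,-.053,.094),(336.5,None))]
def f(v):
    r=[]
    for p,o in obs:
        q=proj(c,m(*v,p)); r.append(q[0]-o[0])
        if o[1]: r.append(q[1]-o[1])
    return r
s=least_squares(f,[-.168,.603,-.148]);print(s.x,s.fun.round(1))
for p in [(-.02,.067,.07),(.02,.067,.07),(-.02,-.053,.094),(.02,-.053,.094),(-.111,-.06,.097),(-.05,-.085,.012),(.05,-.085,.012),(-.122,-.06,.082)]: print(p,proj(c,m(*s.x,p)).round(0))
im=cv2.imread("pics/w2.png"); cv2.imwrite("pics/w2c.png",cv2.resize(im[110:320,180:390],None,fx=2.8,fy=2.8,interpolation=2))
```

```text
width 0.09861064981220397
[-0.12700215  0.60682195 -0.15012334] [ 3.3  2.1  4.8 -2.  -6.3 -0.6]
(-0.02, 0.067, 0.07) [305. 145.]
(0.02, 0.067, 0.07) [356. 143.]
(-0.02, -0.053, 0.094) [311. 299.]
(0.02, -0.053, 0.094) [361. 298.]
(-0.111, -0.06, 0.097) [199. 312.]
(-0.05, -0.085, 0.012) [286. 297.]
(0.05, -0.085, 0.012) [384. 294.]
(-0.122, -0.06, 0.082) [191. 305.]
```

View pics/w2c.png

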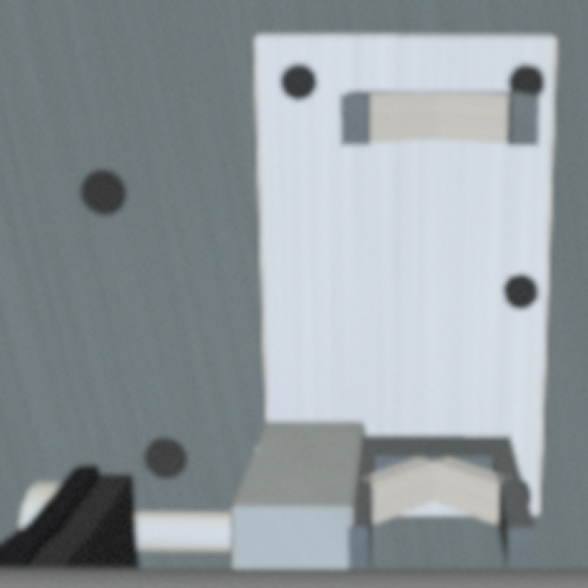

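The saddles sit about 9 mm off the plate's centre, which agrees with the knob measurement. I'll refit with that offset free.

Run:
```python
from h import *
from scipy.optimize import least_squares
from scipy.spatial.transform import Rotation as Ro
c=cal("w2"); c1=cal("w1")
m=lambda th,cx,cy,p:np.array([cx+np.cos(th)*p[0]-np.sin(th)*p[1],cy+np.sin(th)*p[0]+np.cos(th)*p[1],p[2]])
N=None
P=[(c,(-.05,.085,.012),(271.1,122.9),1),(c,(.05,.085,.012),(378.9,123.2),1),(c,(.05,-.085,.012),(372.9,293.9),1),
(c,(-.02,.06,.07),(312.1,152),0),(c,(.02,.06,.07),(361.8,152),0),(c,(-.02,-.053,.094),(312.1,297.5),0),(c,(.02,-.053,.094),(361.1,297.5),0),
(c1,(-.05,-.085,.012),(273.6,237.3),1),(c1,(-.05,.085,.012),(445,233.6),1),(c1,(-.078,-.06,.097),(290.9,238),0)]
f=lambda v:np.concatenate([proj(k,m(*v[:3],(p[0]+pl*v[3],p[1],p[2])))-o for k,p,o,pl in P])
s=least_squares(f,[-.168,.607,-.148,-.009]);print(s.x.round(4),s.fun.reshape(-1,2).round(1).tolist())
print("knob in",m(*s.x[:3],(-.089,-.06,.082)),"vs gripped .508 -.195")
st=get_state();M=Ro.from_rotvec(st["tool_rot"]).as_matrix();print("tool y heading deg",np.degrees(np.arctan2(M[1,1],M[0,1])),st["position"])
```

```text
[-0.171   0.6089 -0.1495 -0.0094] [[-0.5, -1.5], [0.8, -1.0], [-0.2, 1.0], [-0.7, -0.1], [0.3, 0.3], [-1.6, -0.1], [-0.7, 0.2], [-0.9, -0.2], [0.7, 0.2], [-1.0, 2.7]]
knob in [ 0.51097823 -0.19346738  0.082     ] vs gripped .508 -.195
tool y heading deg -9.392280566293808 [ 0.60053529 -0.14746077  0.22352667]
```

```bash
python3 -m crank '[[1,-0.1,0.25,0,0],[1,-0.2,0.5,0,0.01],[1,-0.3,0.75,0,0.017],[1,-0.36,1,0,0.017]]'
python3 -m crank '[[1,-0.1,0.25,0,0],[1,-0.2,0.5,0,0],[1,-0.3,0.75,0,0],[1,-0.365,1,0,0],[1,-0.365,1,0,0]]'
python3 -m crank '[[1,0,0,0,0],[1,0,0,0,0]]'
python3 -c "
from h import *
snap('wrist','w3.png'); print(get_state()['position'],get_state()['tool_rot'])"
```

```text
time: 7.7
position: [0.5277, 0.0539, 0.2239]
tool_rot: [-2.284, -2.157, -0.002]
ft_force: [0.2, -0.1, -0.9]
grip_width: 0.997
grip_force: 0.0
time: 8.32
position: [0.4533, 0.2574, 0.2234]
tool_rot: [-2.274, -2.165, -0.0]
ft_force: [-0.3, -0.4, -0.1]
grip_width: 0.999
grip_force: 0.0
time: 8.57
position: [0.4563, 0.2509, 0.2237]
tool_rot: [2.288, 2.152, 0.0]
ft_force: [0.6, 0.1, 0.5]
grip_width: 0.999
grip_force: 0.0
[0.45627951 0.25098798 0.22372575] [2.28833681e+00 2.15211874e+00 2.80299518e-04]
```

View pics/w3.png

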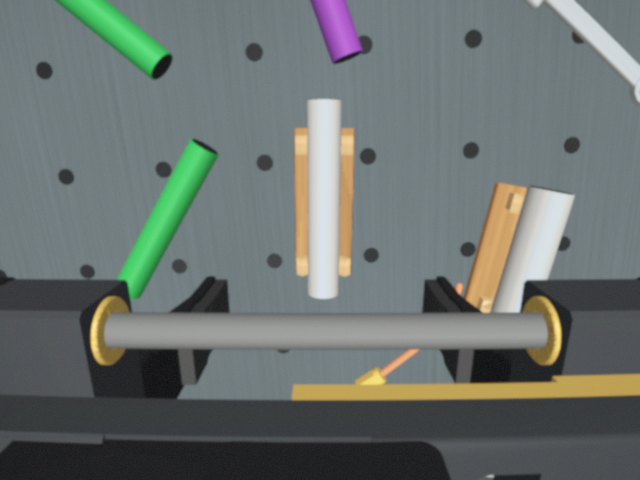

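The wrist view shows the whole slim tube, from about (324,99) to (323,297), and it is clear of neighbours around the grasp.

Run:
```python
from h import *
from scipy.spatial.transform import Rotation as Ro
c=cal("w3")
a=pt(c,324,100,.055);b=pt(c,323.3,296.5,.057);d=a-b
print(a,b,np.linalg.norm(d),(a+b)/2,np.degrees(np.arctan2(d[1],d[0])))
st=get_state();M=Ro.from_rotvec(st["tool_rot"]).as_matrix();print("tool y heading deg",np.degrees(np.arctan2(M[1,1],M[0,1])),st["position"])
```

```text
[0.46156009 0.35041483 0.055     ] [0.45049742 0.18244477 0.057     ] 0.16834583853886684 [0.45602876 0.2664298  0.056     ] 86.23188671912564
tool y heading deg -3.5141767186536255 [0.45627951 0.25098798 0.22372575]
```

```bash
python3 -m crank '[[1,0,0.077,-0.25,0],[1,0,0.077,-0.5,0],[1,0,0.077,-0.75,0],[1,0,0.077,-0.985,0],[1,0,0.077,-0.985,0]]'
python3 -m crank '[[0,0,0,0,0],[0,0,0,0,0],[0,0,0,0,0],[0,0,0,0,0],[0,0,0,0,0]]' 35
python3 -m crank '[[0,0,0,0,0],[0,0,0,0,0],[0,0,0,0,0],[0,0,0,0,0],[0,0,0,0,0]]'
```

```text
time: 9.25
position: [0.4532, 0.265, 0.0235]
tool_rot: [-2.287, -2.153, 0.013]
ft_force: [0.9, -0.5, 0.1]
grip_width: 1.004
grip_force: 0.0
time: 9.88
position: [0.4557, 0.2681, 0.0269]
tool_rot: [2.286, 2.155, 0.001]
ft_force: [-0.1, 0.6, 0.2]
grip_width: 0.519
grip_force: 0.0
time: 10.5
position: [0.4557, 0.2679, 0.0266]
tool_rot: [2.286, 2.155, 0.0]
ft_force: [-0.1, -0.2, 0.1]
grip_width: 0.32
grip_force: 35.0
```

```bash
python3 -m crank '[[0,0,0,0.15,0],[0,0,0,0.35,0],[0,0,0,0.6,0],[0,0,0,0.75,0],[0,0,0,0.75,0]]'
python3 -m crank '[[0,0.05,-0.15,0,0],[0,0.13,-0.37,0,-0.006],[0,0.22,-0.6,0,-0.012],[0,0.3,-0.8,0,-0.017],[0,0.37,-1,0,-0.017]]'
python3 -m crank '[[0,0.09,-0.24,0,0],[0,0.18,-0.48,0,0],[0,0.27,-0.72,0,0],[0,0.34,-0.92,0,0],[0,0.395,-1,0,0]]'
python3 -m crank '[[0,0,-0.08,0,0],[0,0,-0.08,0,0],[0,0,-0.08,0,0],[0,0,-0.08,0,0]]'
python3 - <<'E'
from h import *
from scipy.spatial.transform import Rotation as Ro
snap('wrist','w4.png')
st=get_state();M=Ro.from_rotvec(st["tool_rot"]).as_matrix();print("tool y heading deg",np.degrees(np.arctan2(M[1,1],M[0,1])),st["position"])
E
```

```text
time: 11.12
position: [0.4567, 0.2687, 0.1787]
tool_rot: [2.285, 2.155, 0.007]
ft_force: [0.3, 0.4, -2.6]
grip_width: 0.315
grip_force: 35.0
time: 11.75
position: [0.5286, 0.0663, 0.1743]
tool_rot: [-2.397, -2.029, 0.005]
ft_force: [0.6, 0.5, -2.5]
grip_width: 0.323
grip_force: 35.0
time: 12.38
position: [0.6072, -0.1354, 0.1744]
tool_rot: [-2.401, -2.024, 0.006]
ft_force: [0.1, 0.8, -2.4]
grip_width: 0.32
grip_force: 35.0
time: 12.88
position: [0.6087, -0.1464, 0.1767]
tool_rot: [-2.395, -2.032, -0.001]
ft_force: [-0.7, 0.5, -1.6]
grip_width: 0.32
grip_force: 35.0
tool y heading deg -9.37782575154655 [ 0.60870176 -0.14663373  0.17672128]
```

View pics/w4.png

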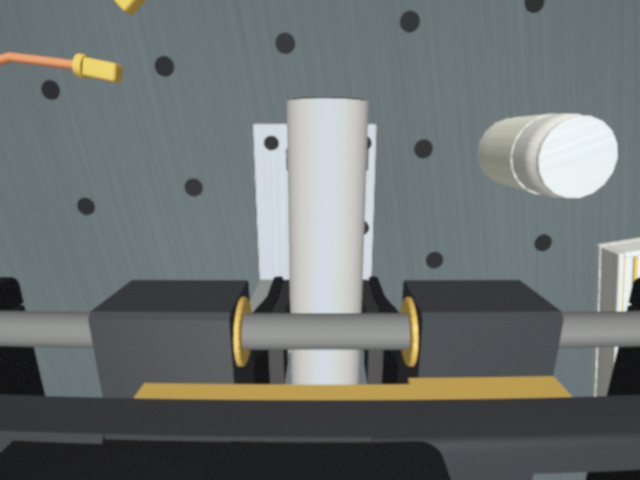

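The tube is held level and centred, with its far end at (327,100), above the plate (254–376). I'll lower it in stages.

```bash
python3 -m crank '[[0,0,-0.005,-0.15,-0.001],[0,0,-0.005,-0.3,-0.001],[0,0,-0.005,-0.4,-0.001],[0,0,-0.005,-0.45,-0.001],[0,0,-0.005,-0.5,-0.001]]'
python3 -m crank '[[0,0,0,-0.04,0],[0,0,0,-0.08,0],[0,0,0,-0.12,0],[0,0,0,-0.15,0],[0,0,0,-0.15,0]]'
```

```text
time: 13.55
position: [0.6093, -0.1491, 0.0768]
tool_rot: [2.403, 2.022, 0.002]
ft_force: [-0.2, -0.2, -1.5]
grip_width: 0.323
grip_force: 35.0
time: 14.18
position: [0.6082, -0.149, 0.046]
tool_rot: [-2.404, -2.022, 0.001]
ft_force: [0.6, 0.3, -2.9]
grip_width: 0.322
grip_force: 35.0
```

```bash
python3 -m crank '[[0,0,0,-0.008,0],[0,0,0,-0.014,0],[0,0,0,-0.02,0],[0,0,0,-0.02,0]]'
python3 -m crank '[[0,0,0,-0.004,0],[0,0,0,-0.004,0],[0,0,0,-0.004,0]]' 10
```

```text
time: 14.68
position: [0.6088, -0.1491, 0.0427]
tool_rot: [2.404, 2.022, 0.0]
ft_force: [0.2, 0.1, -2.6]
grip_width: 0.318
grip_force: 35.0
time: 15.05
position: [0.609, -0.1492, 0.0422]
tool_rot: [2.403, 2.022, 0.001]
ft_force: [0.2, -0.5, 0.9]
grip_width: 0.325
grip_force: 10.0
```

```bash
python3 -m crank '[[1,0,0,0,0],[1,0,0,0,0],[1,0,0,0,0],[1,0,0,0,0],[1,0,0,0,0]]'
python3 -m crank '[[1,0,0,0.1,0],[1,0,0,0.3,0],[1,0,0,0.55,0],[1,0,0,0.8,0.02],[1,0,0,0.9,0.045]]'
python3 -m crank '[[1,-0.2,-0.07,0,0.028],[1,-0.4,-0.14,0,0.056],[1,-0.62,-0.21,0,0.084],[1,-0.62,-0.21,0,0.112],[1,-0.62,-0.21,0,0.14]]'
python3 -m crank '[[1,0,0,0,0.028],[1,0,0,0,0.056],[1,0,0,0,0.066],[1,0,0,0,0.066],[1,0,0,0,0.066]]'
python3 - <<'E'
from h import *
from scipy.spatial.transform import Rotation as Ro
snap('wrist','w5.png')
st=get_state();M=Ro.from_rotvec(st["tool_rot"]).as_matrix();print("tool y heading deg",np.degrees(np.arctan2(M[1,1],M[0,1])),st["position"])
E
```

```text
time: 15.68
position: [0.6085, -0.1491, 0.0417]
tool_rot: [-2.404, -2.023, 0.0]
ft_force: [-0.1, -0.5, 0.1]
grip_width: 0.811
grip_force: 0.0
time: 16.3
position: [0.6101, -0.1501, 0.2273]
tool_rot: [2.086, 2.341, 0.006]
ft_force: [0.4, -0.2, -0.6]
grip_width: 0.999
grip_force: 0.0
time: 16.92
position: [0.4842, -0.1918, 0.2236]
tool_rot: [0.892, 3.01, 0.003]
ft_force: [0.0, -0.2, 0.1]
grip_width: 0.999
grip_force: 0.0
time: 17.55
position: [0.4846, -0.1914, 0.2225]
tool_rot: [0.262, 3.13, 0.0]
ft_force: [0.4, 0.3, -0.7]
grip_width: 1.0
grip_force: 0.0
tool y heading deg 80.44526317516237 [ 0.48459584 -0.19128145  0.22227931]
```

View pics/w5.png

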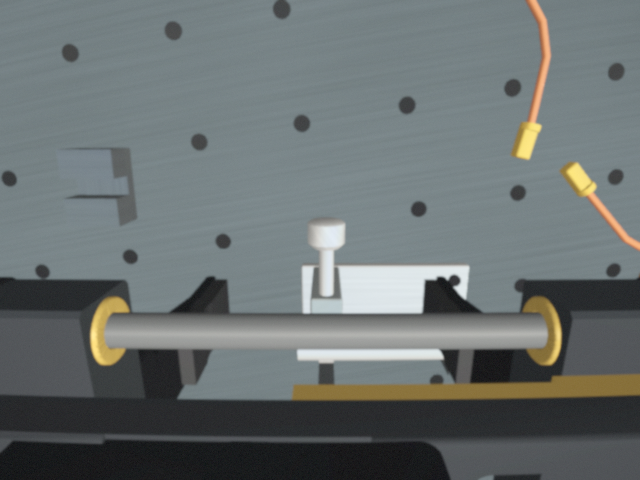

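The knob is still out, at (326,235), but the tube is hidden behind the gripper. I'll check it from the top camera.

Run:
```python
from h import *
snap('top','top2.png'); c=cal('top2')
th=-.171;C=np.array([.6089,-.1495]);x=np.array([np.cos(th),np.sin(th)]);y=np.array([-np.sin(th),np.cos(th)])
im=cv2.imread("pics/top2.png")
for s in(-1,1): print(((proj(c,[*(C+s*.085*y),.06])-[340,170])*6).round())
cv2.imwrite("pics/top2c.png",cv2.resize(im[170:270,340:460],None,fx=6,fy=6,interpolation=2))
```

```text
[524. 246.]
[109. 181.]
```

View pics/top2c.png

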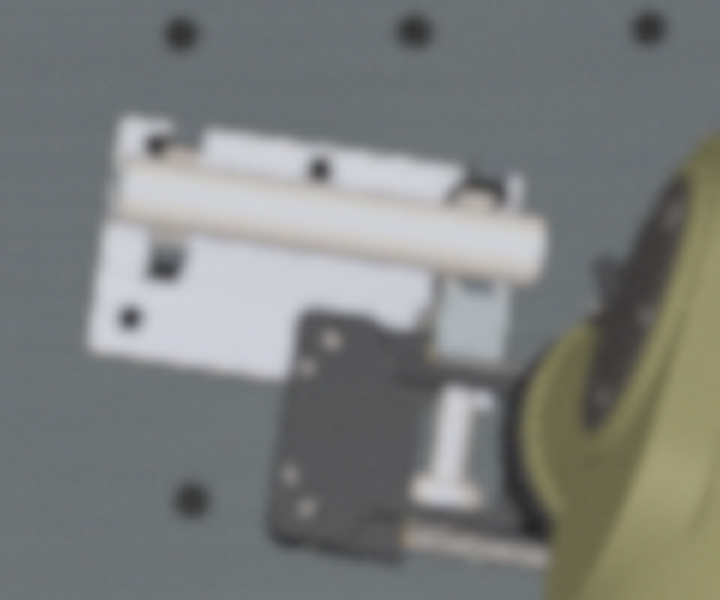

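The tube lies in both saddles, running from (120,187) to (545,247) in the crop. It is lengthwise within about 6 mm of the seat, so I'll push the knob home.

```bash
python3 -m crank '[[1,0.01,0,-0.25,0],[1,0.01,0,-0.5,0],[1,0.01,0,-0.7,0],[1,0.01,0,-0.795,0],[1,0.01,0,-0.795,0]]'
python3 -m crank '[[0,0,0,0,0],[0,0,0,0,0],[0,0,0,0,0],[0,0,0,0,0],[0,0,0,0,0]]' 40
python3 -m crank '[[0,0,0,0,0],[0,0,0,0,0],[0,0,0,0,0],[0,0,0,0,0]]'
python3 -m crank '[[0,0.03,-0.005,0,0],[0,0.06,-0.01,0,0],[0,0.09,-0.015,0,0],[0,0.122,-0.021,0,0],[0,0.122,-0.021,0,0]]'
python3 -m crank '[[0,0,0,0,0],[0,0,0,0,0]]'
```

```text
time: 18.27
position: [0.4852, -0.1908, 0.0614]
tool_rot: [-0.26, -3.127, 0.0]
ft_force: [0.0, 1.1, 0.7]
grip_width: 1.001
grip_force: 0.0
time: 18.9
position: [0.4866, -0.1911, 0.0629]
tool_rot: [0.26, 3.131, 0.0]
ft_force: [0.3, -0.4, -1.0]
grip_width: 0.513
grip_force: 0.0
time: 19.4
position: [0.4865, -0.1914, 0.0628]
tool_rot: [-0.26, -3.131, 0.0]
ft_force: [0.2, -1.5, -0.1]
grip_width: 0.331
grip_force: 39.9
time: 20.02
position: [0.5083, -0.195, 0.0626]
tool_rot: [-0.26, -3.124, -0.003]
ft_force: [-8.2, 0.1, 8.9]
grip_width: 0.33
grip_force: 40.0
time: 20.27
position: [0.5083, -0.195, 0.0626]
tool_rot: [-0.26, -3.125, -0.003]
ft_force: [-9.0, 0.7, 7.6]
grip_width: 0.329
grip_force: 40.0
```

```bash
python3 -m crank '[[1,0,0,0,0],[1,0,0,0,0],[1,0,0,0,0],[1,0,0,0,0],[1,0,0,0,0]]'
python3 -m crank '[[1,0,0,0.15,0],[1,0,0,0.4,0],[1,0,0,0.65,0],[1,0,0,0.8,0],[1,0,0,0.8,0]]'
python3 -m crank '[[1,0,0.3,0,0],[1,0,0.6,0,0],[1,0,0.9,0,0],[1,0,1,0,0],[1,0,1,0,0]]'
python3 - <<'E'
from h import *
snap('top','top3.png'); c=cal('top3');im=cv2.imread("pics/top3.png")
cv2.imwrite("pics/top3c.png",cv2.resize(im[170:270,340:460],None,fx=6,fy=6,interpolation=2))
E
```

```text
time: 20.9
position: [0.5111, -0.1952, 0.0628]
tool_rot: [0.26, 3.131, 0.0]
ft_force: [0.4, 0.3, 0.0]
grip_width: 0.809
grip_force: 0.0
time: 21.52
position: [0.5125, -0.1959, 0.2255]
tool_rot: [0.259, 3.125, -0.0]
ft_force: [0.1, 0.3, -0.0]
grip_width: 0.997
grip_force: 0.0
time: 22.15
position: [0.5102, 0.0065, 0.2213]
tool_rot: [-0.253, -3.129, 0.001]
ft_force: [0.0, -0.2, 0.2]
grip_width: 1.002
grip_force: 0.0
```

View pics/top3c.png

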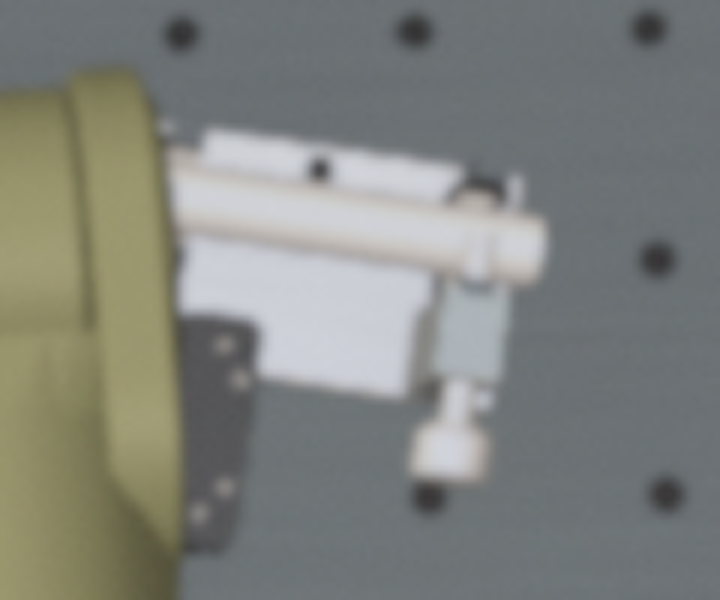

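The bolt now lies over the tube, with its tip near (478,245). The knob is in at (450,450), the tube hasn't moved, and the arm is clear.

```bash
python3 -c "
from bench import *
print(close_job())"
```

```text
the job is handed in; nothing more can be done
None
```

The slim tube lies in both saddles, roughly centred end to end, with the knob pushed fully home and its bolt over the tube; the job is handed in at about 22 s, but no verdict was returned.

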